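# Zero the parcel scale and run out a label

## Robot

A 6-joint arm with a two-finger parallel gripper is mounted at the origin on the work surface. World frame = base frame: x ahead of the robot, y to its left, z up, the work surface at z = 0. Lengths are in m, angles in rad, forces in N, time in s.
With the tool pointing down it reaches from about 0.375 to 0.975 m from the base axis. Payload 3.8 kg.
Tool frame: the origin (TCP) lies midway between the tips of the shut fingers; the grasp point (between the pads) lies 19 mm behind it; z points along the fingers, y is the line along which they close (so a half turn about z gives the same grasp; the last joint's range is limited). The gripper opens to 85 mm and grips with 20 to 120 N. Pads are 22 mm wide; open, the fingers measure 114 mm over their backs; the gripper's body (76 mm by 85 mm) begins 54 mm behind the grasp point. The pads swing forward as they close: fully open they stand 13 mm farther back than shut.
Start: joints at [-1.376, 0.264, 1.604, -0, 1.274, -0.037], TCP at [0.155, -0.657, 0.206] pointing down, gripper open.
Joint ranges: [-2.63, 2.63], [-0.94, 2.18], [0.31, 2.57], [-1.31, 4.45], [0, 2.66], [-2.55, 2.55]. Speed limits (rad/s): [2.57, 2.57, 3.14, 3.14, 3.14, 3.14].

## Interface

Orientations are given as a rotation vector (axis times angle).
In Python, from workcell import * gives the robot as it stands. The module is installed in compiled form; this text tells all that it offers.
- The arm moves only by the tool apply_moves, never from a script. Its arguments are lists of equal length, an entry for each row: "fingers": the opening, from 0 (shut) to 1 (fully open); "travel": the shift along the tool's x, y, z normalised to -1 to 1, where 1 is 0.05 m, a list of three; "rotation": the turn, a rotation vector about the tool's x, y, z normalised to -1 to 1, where 1 is 6 degrees, a list of three. In form: {"fingers": [fingers, ...], "travel": [[dx, dy, dz], ...], "rotation": [[ax, ay, az], ...]}. A call has 1 to 12 rows; each row shifts and turns the commanded pose from where the row before left it, along the tool's axes as they then stand; what a row does not reach is not made up. A row lasts 1/10 s, in which the tool goes at most 50 mm and 8.59 degrees, less where a joint would pass 70% of its speed; a pose out of reach is approached as far as the arm can. A call with a number of a shift or a turn outside -1 to 1 is refused whole. A call with a gripper value outside its range is refused whole. The fingers move at their own pace and stop on an object; "newtons" is the grip in N (left out, the last holds). Time passes only in rows, so rows that do not move let the fingers close. It gives the time, the measured TCP pose, the force, the opening and the grip force at its end, in the units of the state.
- read_state(): the state, without advancing time (a new reading comes with each control period).
- read_camera(name): name is "side" or "top" or "wrist"; returns a dict with "image" (420x560x3 uint8, red, green, blue), "fx", "fy", "cx", "cy" (pixels), "k1" (the pictures are not rectified: a ray, as slopes to the right and down, at radius r is drawn at 1 + k1 r^2 times it, then the intrinsics apply), "extrinsics" (4x4, takes a point from world to camera coordinates). Camera axes: x right, y down, z forward; pixel columns grow to the right and rows downward; lengths in m; the calibration is good to about 2 mm. A picture is of the moment at which its call begins. There is no depth.
- finish_job(): hands the job in; it is judged then, once.
Trained networks look in the newest picture that a camera, given by its name, has taken for a name from the list of things; names that differ only in an ending like _2 or _b are one class to them, and where a whole thing is asked for, a point or a joint stands for the part that bears it (a point fixed in the world has none). Each returns a list of dicts, best first, with "p" (0 to 1); they miss things now and then, are a little off and sometimes report something else, mostly with a low value. They report only what shows in the picture. A call takes as long as a camera call.
- regions_of(camera, name): "mask" (420x560 bool, what is visible of it) and "bbox" ([left, top, width, height] in pixels, round what is visible of it).
- tip_of(camera, name): "location" ([column, row] in pixels: a listed point, or the origin of a listed thing).
The state is a dict: "time": time; "q": joint angles; "joint_vel": joint speeds; "joint_torque": joint torques, N m; "tool_pos": TCP position; "tcp_rot": TCP orientation; "wrist_force": force on the tool from outside, world axes, zero at the start; "torque": the same for the moment, N m; "width": opening from 0.0 (shut) to 1.0 (fully open); "grip_force": force on a finger pad.
Only numpy, scipy, OpenCV 4.12 (cv2) and the standard library are available. Lean on these libraries where they do the work, as an engineer would, in place of code of your own. Each camera call takes 0.05 s, during which the arm holds its last target. There are 200 camera calls.

## Task

With the empty carton standing on the parcel scale, zero the scale by pressing its long bar key fully down with closed fingertips. Then push the label printer's open lid down until it is fully shut, and only once it is shut press the large round feed key on the printer's front deck fully down; finish with both keys let go, the lid shut and the hand clear. Only touch and press: press no other key, and do not lift or shift the printer, the carton on the scale, or the tape roll, plug adapter and marker on the bench.

Things in the scene. Friction and masses are not known exactly. Their poses are not given: they have to be found in the camera images.
- scale: white bench parcel scale, 340 (x) x 260 (y) mm, fixed, beside the printer (either may be on the left). Origin: centre of its underside, on the bench. Its -x side, towards the robot, is the key panel, 50 mm high; the steel platform behind is 62 mm high, 225 x 250 mm, centred at x +55 mm. Three keys in a row along y, 75 mm apart, at x -135 mm; which key has which place varies
- bar_key (a joint): the scale's zero key, a long bar 52 mm along the scale's y and 20 mm along x; black spring key. Joint: m pressed down, 0 released, 0.006 at its stop; the spring takes 0.7 N to start, 4.7 N at the stop, and lifts the key again when let go. Counts as pressed beyond 0.004
- bar_key_top (a point): of the scale's long bar key: centre of the key's upper face, 10 mm above the scale's key panel (about 60 mm above the bench); key axes are the scale's axes
- round_key (a joint): another key of the scale, a disc 22 mm across, not to be pressed; same joint and spring as bar_key
- round_key_top (a point): of the scale's round key: centre of the key's upper face, 10 mm above the scale's key panel (about 60 mm above the bench); key axes are the scale's axes
- square_key (a joint): another key of the scale, 22 x 22 mm, not to be pressed; same joint and spring as bar_key
- square_key_top (a point): of the scale's square key: centre of the key's upper face, 10 mm above the scale's key panel (about 60 mm above the bench); key axes are the scale's axes
- printer: grey label printer, 200 (x) x 160 (y) x 110 mm high, 1.6 kg, loose on the bench. Origin: centre of its underside; its -x side is its front, towards the robot. On top a fixed deck along the front, 55 mm deep, with two keys; behind it the black lid over the well with the label roll
- printer_lid (a joint): the lid, a black plate 145 mm from hinge to front edge, 160 mm wide, 8 mm thick. Joint: rad, 0 shut (flat, top 118 mm above the bench), grows as the front edge rises; starts 0.3 to 0.6 open. Friction hinge: stays where it is left; 1 to 2 N down near the front edge moves it; firm stop at 0. Counts as shut below 0.03
- lid_hinge (a point): point on the hinge axis, mid-width, at the lid's underside at the printer's rear top edge: 100 mm to +x of the printer's origin, 110 mm up; the axis runs along the printer's y. The point's axes turn with the lid: at 0 they are the printer's
- lid_edge (a point): middle of the lid's front edge, on its upper face: 145 mm to -x and 8 mm up from lid_hinge in the lid's own axes; it moves with the lid
- feed_key (a joint): the printer's feed key, a disc 26 mm across on the front deck at the +y side of the printer's middle; same joint and spring as bar_key, counts as pressed beyond 0.004
- feed_key_top (a point): centre of the feed key's upper face, 8 mm above the deck, 118 mm above the bench; in the printer's axes 74 mm to -x and 38 mm to +y of its origin, 29 mm in front of the shut lid's edge
- pause_key (a joint): the printer's other key, a small bar 10 (x) x 26 (y) mm on the front deck, 76 mm to -y of the feed key, not to be pressed; same joint and spring
- carton: empty open carton, 170 (x) x 200 (y) x 70 mm high with folded-out flaps, about 0.15 kg, standing loose on the weighing platform. Origin: centre of its underside. To be left alone
- tape_roll: roll of clear packing tape lying flat, 96 mm across, 48 mm high, on the bench in front of the scale. Origin: centre of its underside. To be left alone
- adapter: white plug adapter, 45 x 45 x 40 mm with two 18 mm pins upward, on the bench in front of the printer. Origin: centre of its underside. To be left alone
- marker: marker pen lying on the bench in front of the printer, 130 mm long along its x axis, 19 mm thick. Origin: near its middle, on the bench. To be left alone

How it is judged:
By the outcome, as a careful person would: the job done as asked, in the order asked, and still so for the second after the job is handed in, with the robot touching nothing.
It also fails if it takes over 58 s, if anything falls off the work surface, if the arm or the gripper's body presses on something with over 40 N, if the wrist force passes 120 N, or if a joint passes its speed limit or range.

## Working session

There is one attempt and no reset: what is moved stays moved. The work goes in short steps, Python scripts to look and compute and a tool call to move; the robot and the scene stay as the last step left them, time stands still between calls to the robot, and variables do not carry over. Pictures are saved under pics/ and viewed, at most 12 in all, crops included, and the job is handed in when it is done.

Besides the shell and the picture viewer there is one more tool, called as name(argument=value, ...) on one line, values as JSON. apply_moves: Moves the arm, as the interface text tells. Scaled input: -1 to 1 covers 0.05 m each way for a shift and 6 degrees each way for a turn. Its arguments: {"type":"object","properties":{"fingers":{"type":"array","items":{"type":"number"}},"travel":{"type":"array","items":{"type":"array","items":{"type":"number"}}},"rotation":{"type":"array","items":{"type":"array","items":{"type":"number"}}},"newtons":{"type":"number"}},"required":["fingers","travel","rotation"]}

```bash
mkdir -p pics; cat > h.py <<'E'
from workcell import *
import numpy as np, cv2
from scipy.optimize import least_squares
def K(c): return np.array([[c['fx'],0,c['cx']],[0,c['fy'],c['cy']],[0,0,1.]]), np.array([c['k1'],0,0,0,0.])
def ray(c,px):
    k,d=K(c); u=cv2.undistortPoints(np.array([[px]],float),k,d)[0,0]
    E=np.array(c['extrinsics']); R=E[:3,:3]; o=-R.T@E[:3,3]
    v=R.T@np.array([u[0],u[1],1]); return o,v/np.linalg.norm(v)
def proj(c,P):
    k,d=K(c);E=np.array(c['extrinsics'])
    return cv2.projectPoints(np.array(P,float).reshape(-1,1,3),cv2.Rodrigues(E[:3,:3])[0],E[:3,3],k,d)[0][:,0]
def tri(rs):
    A=0;b=0
    for o,v in rs:
        M=np.eye(3)-np.outer(v,v);A=A+M;b=b+M@o
    p=np.linalg.solve(A,b);return p,[np.linalg.norm((np.eye(3)-np.outer(v,v))@(p-o)) for o,v in rs]
def atz(c,px,z):
    o,v=ray(c,px);return o+v*(z-o[2])/v[2]
E
cat > a.py <<'E'
from h import *
C={n:read_camera(n) for n in('side','top','wrist')}
for n in C: cv2.imwrite(f'pics/{n}0.png',C[n]['image'][:,:,::-1])
cv2.imwrite('pics/both0.png',cv2.resize(np.vstack([C['side']['image'],C['top']['image']]),None,fx=.7,fy=.7,interpolation=cv2.INTER_AREA)[:,:,::-1])
for t in ['bar_key_top','round_key_top','square_key_top','lid_hinge','lid_edge','feed_key_top','scale','printer','carton','tape_roll','adapter','marker']:
    r=[];s=''
    for n in('side','top'):
        d=tip_of(n,t)
        s+=' '+n+str([(round(x['p'],2),np.round(x['location']).tolist()) for x in d[:2]])
        if d: r.append(ray(C[n],d[0]['location']))
    if len(r)==2:
        p,e=tri(r); s+=' '+str(p.round(4))+str(np.round(e,4))
    print(t,s)
for n in C: E=np.array(C[n]['extrinsics']);print(n,(-E[:3,:3].T@E[:3,3]).round(3),C[n]['fx'])
s=read_state();print(s['tcp_rot'],s['time'],s['wrist_force'])
E
python3 a.py
```

```text
bar_key_top  side[(0.52, [298.0, 314.0])] top[(0.47, [161.0, 251.0])] [0.437  0.2477 0.0558][0.0005 0.0005]
round_key_top  side[(0.45, [297.0, 317.0])] top[(0.56, [356.0, 187.0]), (0.52, [191.0, 188.0])] [ 0.5974 -0.2698 -0.5673][0.0497 0.0497]
square_key_top  side[(0.49, [300.0, 285.0])] top[(0.51, [195.0, 242.0])] [0.4515 0.1734 0.0557][0.003 0.003]
lid_hinge  side[(0.87, [252.0, 171.0])] top[(0.88, [361.0, 130.0])] [ 0.6703 -0.177   0.1109][0.0015 0.0015]
lid_edge  side[(0.72, [300.0, 158.0])] top[(0.72, [366.0, 191.0])] [ 0.5341 -0.1724  0.1708][0.004 0.004]
feed_key_top  side[(0.55, [304.0, 185.0])] top[(0.63, [344.0, 216.0]), (0.25, [332.0, 277.0])] [ 0.502  -0.1332  0.1129][0.0057 0.0057]
scale  side[(0.96, [236.0, 300.0])] top[(0.86, [187.0, 188.0])] [0.5798 0.2028 0.0051][0.0014 0.0014]
printer  side[(0.89, [285.0, 204.0])] top[(0.78, [355.0, 190.0])] [ 0.5666 -0.1738  0.0157][0.0055 0.0055]
carton  side[(0.95, [198.0, 278.0])] top[(0.61, [174.0, 150.0])] [0.6549 0.2164 0.0641][0.0011 0.0011]
tape_roll  side[(0.64, [351.0, 318.0])] top[(0.92, [203.0, 293.0]), (0.59, [173.0, 148.0])] [ 0.3404  0.1722 -0.0117][0.001 0.001]
adapter  side[(0.53, [353.0, 228.0])] top[(0.71, [331.0, 277.0])] [ 0.3698 -0.1149  0.0091][0.0022 0.0022]
marker  side[(0.67, [358.0, 205.0]), (0.31, [299.0, 162.0])] top[(0.62, [383.0, 283.0])] [ 0.36   -0.2281  0.0132][0.0042 0.0042]
side [0.337 0.736 0.624] 384.11359242041607
top [ 0.433 -0.025  0.993] 444.2184580910873
wrist [ 0.226 -0.639  0.374] 371.21521108685994
[ 3.12047956e+00  3.63313315e-01 -1.92229851e-05] 1.35 [ 0.52203115 -0.8617695   0.35602174]
```

View pics/side0.png

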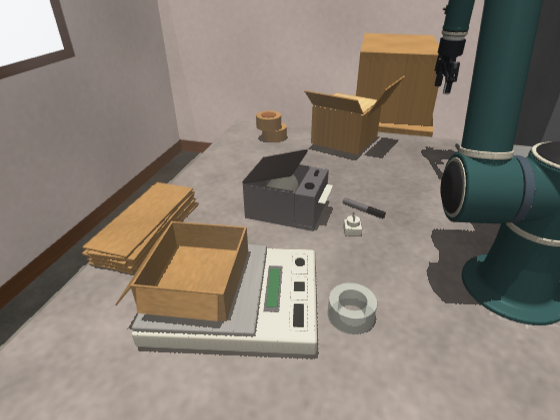

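View pics/top0.png

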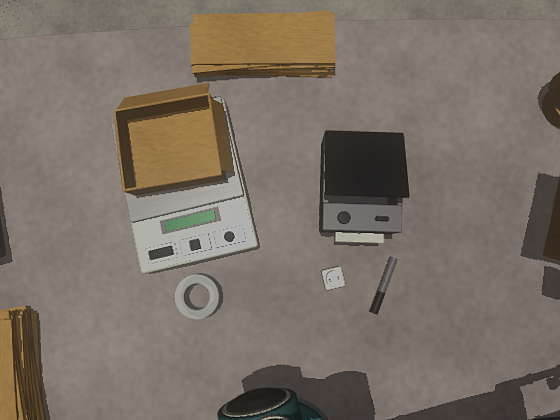

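Scale is on the left: bar key at top (161,252) / side (298,315), square in the middle, round on the right. Printer is on the right with its feed key at top (344,217), lid open. I rise first, to clear the boxes, then cross over.

apply_moves(fingers=[0, 0, 0, 0, 0, 0], travel=[[0, 0, -0.7], [0, 0, -0.8], [0, 0, -0.8], [0, 0, -0.8], [0, 0, -0.8], [0, 0, 0]], rotation=[[0, 0, 0], [0, 0, 0], [0, 0, 0], [0, 0, 0], [0, 0, 0], [0, 0, 0]])

```text
time: 1.95
tool_pos: [0.1555, -0.6593, 0.4101]
tcp_rot: [3.107, 0.362, 0.002]
wrist_force: [-0.9, 0.2, 1.1]
width: 0.0
grip_force: 0.0
```

apply_moves(fingers=[0, 0, 0, 0, 0, 0, 0, 0, 0, 0, 0, 0], travel=[[0.59, -0.56, 0], [0.59, -0.56, 0], [0.59, -0.56, 0], [0.59, -0.56, 0], [0.59, -0.56, 0], [0.59, -0.56, 0], [0.59, -0.56, 0], [0.59, -0.56, 0], [0.59, -0.56, 0], [0.59, -0.56, 0], [0.59, -0.56, 0], [0.59, -0.56, 0]], rotation=[[0, 0, 0], [0, 0, 0], [0, 0, 0], [0, 0, 0], [0, 0, 0], [0, 0, 0], [0, 0, 0], [0, 0, 0], [0, 0, 0], [0, 0, 0], [0, 0, 0], [0, 0, 0]])

```text
time: 3.15
tool_pos: [0.4228, -0.247, 0.4007]
tcp_rot: [-3.12, -0.363, 0.0]
wrist_force: [0.7, -0.1, -0.9]
width: 0.001
grip_force: 0.0
```

```bash
cat > b.py <<'E'
from h import *
import sys
tag=sys.argv[1]; names=sys.argv[2:]
C={n:read_camera(n) for n in('side','top','wrist')}
cv2.imwrite(f'pics/w_{tag}.png',C['wrist']['image'][:,:,::-1])
zt=dict(bar_key_top=.06,round_key_top=.06,square_key_top=.06,feed_key_top=.118,lid_hinge=.11,scale=0,printer=0)
for t in names:
    r=[];s=t
    for n in C:
        d=tip_of(n,t)
        if d:
            s+=f"\n   {n} {d[0]['p']:.2f} {np.round(d[0]['location'],1)}"
            if t in zt: s+=' atz '+str(atz(C[n],d[0]['location'],zt[t])[:2].round(4))
            r.append(ray(C[n],d[0]['location']))
    if len(r)>1:
        p,e=tri(r); s+=f'\n   tri {p.round(4)} {np.round(e,4)}'
    print(s)
s=read_state();print(s['time'],s['tool_pos'],s['tcp_rot'])
E
python3 b.py p lid_hinge lid_edge feed_key_top printer adapter marker
```

```text
lid_hinge
   side 0.90 [254.2 172.8] atz [ 0.6601 -0.1696]
   top 0.78 [362.1 132.1] atz [ 0.6674 -0.1795]
   tri [ 0.6667 -0.1811  0.1037] [0.0024 0.0024]
lid_edge
   side 0.78 [301.5 160.8]
   top 0.70 [368.2 195.2]
   wrist 0.60 [233.3  48.7]
   tri [ 0.5314 -0.1763  0.1613] [0.0048 0.0005 0.0044]
feed_key_top
   side 0.73 [254.9 172.6] atz [ 0.6536 -0.1571]
   top 0.49 [347.8 214.2] atz [ 0.5003 -0.1422]
   wrist 0.56 [196.5  78.6] atz [ 0.4978 -0.1351]
   tri [ 0.5426 -0.125   0.1475] [0.094  0.0464 0.0476]
printer
   side 0.27 [298.1 159. ] atz [ 0.6076 -0.5046]
   top 0.61 [355.4 187.4] atz [ 0.5694 -0.1777]
   wrist 0.85 [250.3  39.3] atz [ 0.5702 -0.176 ]
   tri [ 0.5443 -0.1736  0.1612] [0.0096 0.0209 0.0175]
adapter
   side 0.66 [354.  230.3]
   top 0.80 [335.2 277.3]
   wrist 0.79 [186.7 159.9]
   tri [ 0.37   -0.1217 -0.0018] [0.0054 0.003  0.0066]
marker
   side 0.58 [362.  206.9]
   top 0.66 [382.1 281.5]
   wrist 0.85 [257.1 184.9]
   tri [ 0.3583 -0.2316  0.0038] [0.0051 0.0039 0.006 ]
4.2 [ 0.42241286 -0.2485842   0.40116842] [-3.12046052e+00 -3.63256149e-01  2.95044180e-05]
```

View pics/w_p.png

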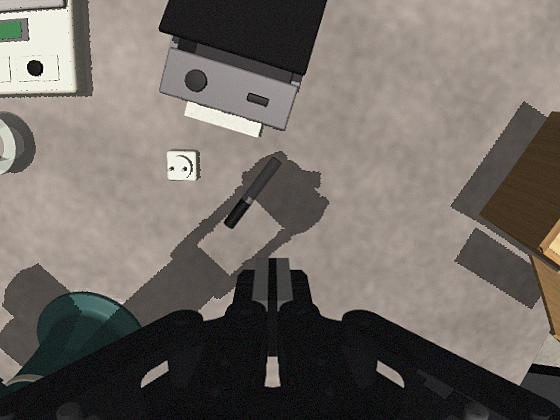

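The wrist view shows the feed key at (196,79), the pause key at (257,99), and the lid's front edge at row ~30–60. The feed key is at about (0.498, -0.136). Next: the bar key.

apply_moves(fingers=[0, 0, 0, 0, 0, 0, 0, 0, 0, 0, 0, 0], travel=[[0.19, -0.78, 0.3], [0.19, -0.78, 0.3], [0.19, -0.78, 0.3], [0.19, -0.78, 0.3], [0.19, -0.78, 0.3], [0.19, -0.78, 0.3], [0.19, -0.78, 0.3], [0.19, -0.78, 0.3], [0.19, -0.78, 0.3], [0.19, -0.78, 0.3], [0.19, -0.78, 0.3], [0.19, -0.78, 0.3]], rotation=[[0, 0, 0], [0, 0, 0], [0, 0, 0], [0, 0, 0], [0, 0, 0], [0, 0, 0], [0, 0, 0], [0, 0, 0], [0, 0, 0], [0, 0, 0], [0, 0, 0], [0, 0, 0]])

```text
time: 5.4
tool_pos: [0.4256, 0.2349, 0.2208]
tcp_rot: [-3.12, -0.364, -0.001]
wrist_force: [0.7, 0.0, -0.1]
width: -0.003
grip_force: 0.0
```

```bash
python3 b.py k bar_key_top square_key_top round_key_top scale
```

```text
bar_key_top
   side 0.52 [297.1 314.4] atz [0.4371 0.2539]
   top 0.67 [158.3 251.5] atz [0.4371 0.2526]
   wrist 0.58 [260.3 166.9] atz [0.4346 0.2505]
   tri [0.4363 0.252  0.0594] [0.0014 0.0011 0.0024]
square_key_top
   side 0.56 [300.5 283.5] atz [0.4486 0.1732]
   top 0.62 [193.5 244.2] atz [0.4507 0.1771]
   wrist 0.67 [347.  168.9] atz [0.4512 0.1747]
   tri [0.4501 0.1757 0.0623] [0.002  0.001  0.0015]
round_key_top
   side 0.53 [297.7 258.3] atz [0.4717 0.0984]
   top 0.73 [367.  193.2] atz [ 0.5481 -0.1925]
   wrist 0.69 [426.2 171.5] atz [0.4665 0.1031]
   tri [ 0.5137 -0.1375 -0.1815] [0.0269 0.1148 0.1379]
scale
   side 0.64 [236.7 301.8] atz [0.5812 0.2021]
   top 0.87 [188.5 189.5] atz [0.576  0.2002]
   wrist 0.87 [342.5  20.7] atz [0.5831 0.2052]
   tri [ 5.802e-01  2.027e-01 -5.000e-04] [0.0013 0.0046 0.0039]
6.15 [0.42603167 0.23270805 0.22142603] [-3.12048785e+00 -3.62045922e-01 -6.36825104e-04]
```

View pics/w_k.png

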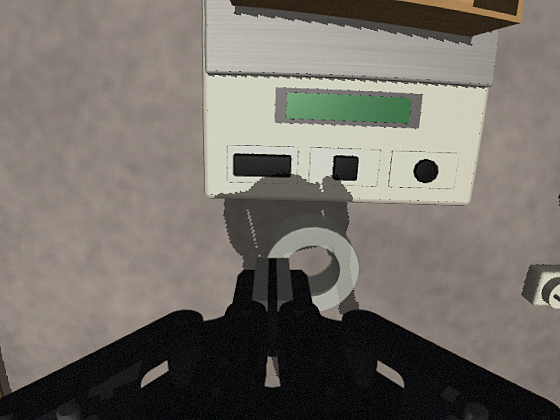

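Wrist view: bar key at (262,165), square at (345,167), round at (426,171); the network agrees. I'll descend on (0.436, 0.251).

apply_moves(fingers=[0, 0, 0, 0, 0, 0, 0], travel=[[0.14, -0.155, 0.1], [0.14, -0.155, 0.5], [0, 0, 0.7], [0, 0, 0.7], [0, 0, 0.6], [0, 0, 0.2], [0, 0, 0]], rotation=[[0, 0, 0], [0, 0, 0], [0, 0, 0], [0, 0, 0], [0, 0, 0], [0, 0, 0], [0, 0, 0]])

```text
time: 6.85
tool_pos: [0.4345, 0.251, 0.0792]
tcp_rot: [3.119, 0.363, -0.006]
wrist_force: [0.2, 0.1, 0.7]
width: 0.001
grip_force: 0.0
```

apply_moves(fingers=[0, 0, 0, 0, 0, 0], travel=[[0, 0, 0.07], [0, 0, 0.07], [0, 0, 0.06], [0, 0, 0.06], [0, 0, 0.04], [0, 0, 0]], rotation=[[0, 0, 0], [0, 0, 0], [0, 0, 0], [0, 0, 0], [0, 0, 0], [0, 0, 0]])

```text
time: 7.45
tool_pos: [0.4357, 0.2512, 0.066]
tcp_rot: [3.12, 0.363, -0.001]
wrist_force: [1.0, -0.1, 0.5]
width: -0.002
grip_force: 0.0
```

```bash
python3 -c "
from h import *
c=read_camera('wrist');s=read_state();print(s['tool_pos'],s['wrist_force'])
i=c['image'][100:380,130:410];cv2.imwrite('pics/c1.png',cv2.resize(i,None,fx=2,fy=2)[:,:,::-1])"
```

```text
[0.43577776 0.25128622 0.06609261] [-0.25379712 -0.9453611   0.51306285]
```

View pics/c1.png

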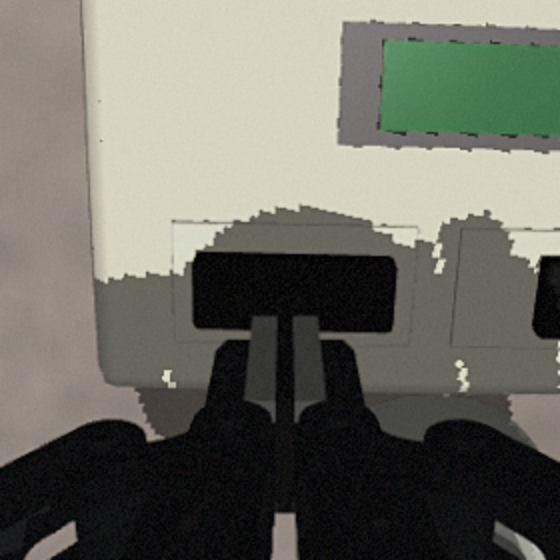

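```bash
python3 -c "
from h import *
from scipy.spatial.transform import Rotation as Ro
c=read_camera('wrist');s=read_state();p=np.array(s['tool_pos']);R=Ro.from_rotvec(s['tcp_rot']).as_matrix()
for dx in(-.011,0,.011): print(dx,proj(c,p+R[:,0]*dx))
for q in[(130+294/2,100+291/2),(130+294/2,100+253/2),(130+294/2,100+330/2)]: print(atz(c,q,.06))
"
```

```text
-0.011 [[273.03803604 272.7796378 ]]
0 [[273.0520053  252.55894513]]
0.011 [[273.06583708 231.54249044]]
[0.43752514 0.24964981 0.06      ]
[0.44744377 0.25203029 0.06      ]
[0.42698068 0.24711765 0.06      ]
```

The tips sit over the key, slightly to its front. I shift 3 mm forward and press.

apply_moves(fingers=[0, 0, 0, 0, 0, 0, 0], travel=[[0.06, 0, 0], [0, 0, 0.06], [0, 0, 0.06], [0, 0, 0.05], [0, 0, 0.05], [0, 0, 0.05], [0, 0, 0]], rotation=[[0, 0, 0], [0, 0, 0], [0, 0, 0], [0, 0, 0], [0, 0, 0], [0, 0, 0], [0, 0, 0]])

```text
time: 8.25
tool_pos: [0.4384, 0.2519, 0.0522]
tcp_rot: [3.12, 0.363, -0.001]
wrist_force: [0.2, -0.5, -0.3]
width: 0.003
grip_force: 0.0
```

apply_moves(fingers=[0, 0], travel=[[0, 0, 0.04], [0, 0, 0]], rotation=[[0, 0, 0], [0, 0, 0]])

```text
time: 8.45
tool_pos: [0.4387, 0.252, 0.0505]
tcp_rot: [3.12, 0.363, -0.0]
wrist_force: [-0.3, -1.0, 0.2]
width: -0.006
grip_force: 0.0
```

```bash
python3 -c "
from h import *
c=read_camera('wrist');s=read_state();print(s['tool_pos'],s['wrist_force'])
i=c['image'][140:340,170:370];cv2.imwrite('pics/c2.png',cv2.resize(i,None,fx=3,fy=3)[:,:,::-1])"
```

```text
[0.43878184 0.25202843 0.05062095] [-0.93530577 -0.4555599   0.31236259]
```

View pics/c2.png

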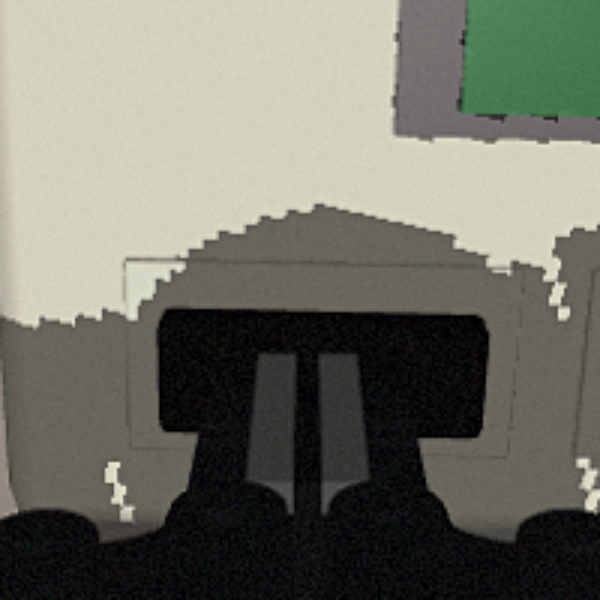

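apply_moves(fingers=[0, 0], travel=[[0, 0, 0.04], [0, 0, 0]], rotation=[[0, 0, 0], [0, 0, 0]])

```text
time: 8.7
tool_pos: [0.4387, 0.252, 0.0485]
tcp_rot: [3.12, 0.363, -0.0]
wrist_force: [-0.3, 0.1, -0.6]
width: 0.003
grip_force: 0.0
```

```bash
python3 -c "
from h import *
s=read_state();print(s['tool_pos'],s['wrist_force'],s['torque'],s['joint_torque'],s['width'])
c=read_camera('wrist');E=np.array(c['extrinsics']);print(E[:3,:3]@[0,0,-1],(-E[:3,:3].T@E[:3,3]))
s=read_state();print(s['wrist_force'])
d=regions_of('wrist','bar_key')
for x in d[:2]: print(x['p'],x['bbox'])
d=regions_of('wrist','square_key')
for x in d[:2]: print(x['p'],x['bbox'])
"
```

```text
[0.43869059 0.25197727 0.04849593] [-0.30800682  0.12302843 -0.62050362] [-0.00571656  0.05726741 -0.0348011 ] [-6.01076143e-03 -3.66618097e+01 -3.09916520e+01  1.30381063e-04
 -5.52379049e-02  3.52448831e-05] 0.0030561876043937288
[ 3.52576651e-05 -2.86743859e-01  9.58007285e-01] [0.50941671 0.2691954  0.21715763]
[-0.3187653  -0.33580188 -1.18983483]
0.77 [220.0, 241.2, 113.8, 44.8]
0.95 [408.1, 245.7, 51.4, 44.5]
```

```bash
python3 -c "
from h import *
c=read_camera('wrist');i=c['image'];cv2.imwrite('pics/c3.png',i[:,:,::-1])
g=i.max(2)<45
for r in (246,250,254,258):
    x=np.flatnonzero(np.diff(np.r_[0,g[r].astype(int),0]));print(r,[(a,b,b-a) for a,b in x.reshape(-1,2) if b-a>6])
"
cat > /dev/null
```

```text
246 [(np.int64(224), np.int64(313), np.int64(89)), (np.int64(422), np.int64(437), np.int64(15))]
250 [(np.int64(222), np.int64(333), np.int64(111)), (np.int64(412), np.int64(457), np.int64(45))]
254 [(np.int64(222), np.int64(334), np.int64(112)), (np.int64(411), np.int64(458), np.int64(47)), (np.int64(553), np.int64(560), np.int64(7))]
258 [(np.int64(222), np.int64(257), np.int64(35)), (np.int64(268), np.int64(277), np.int64(9)), (np.int64(288), np.int64(333), np.int64(45)), (np.int64(410), np.int64(458), np.int64(48)), (np.int64(550), np.int64(560), np.int64(10))]
```

View pics/c3.png

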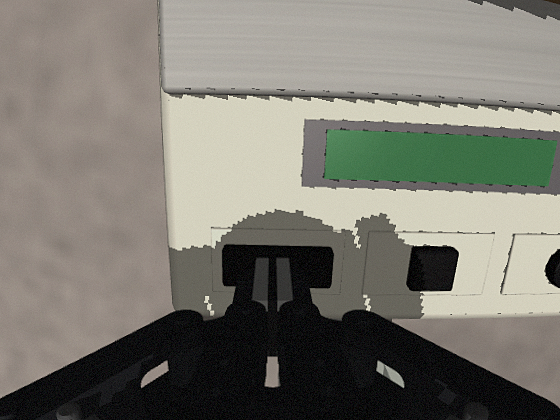

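```bash
python3 -c "
from h import *
c=read_camera('side');s=read_state()
p=np.array(s['tool_pos']);print(proj(c,[p,p+[0,0,.012],[.4375,.2497,.06]]))
i=c['image'][230:350,220:380];cv2.imwrite('pics/c4.png',cv2.resize(i,None,fx=5,fy=5)[:,:,::-1])"
```

```text
[[296.30022391 317.53516166]
 [296.4141953  313.20703335]
 [297.40273622 312.66288877]]
```

View pics/c4.png

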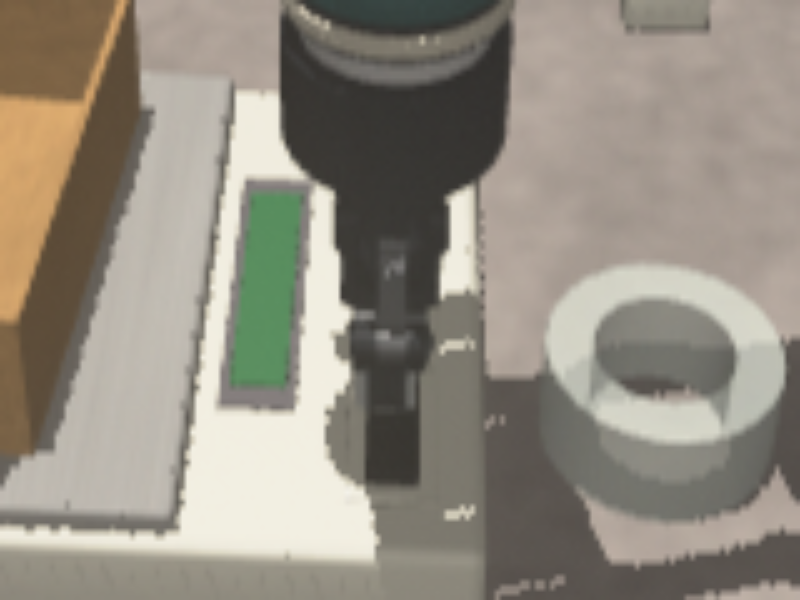

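Side view shows the finger in line with the key, but the tip merges with the black key. The force reads zero, so I keep descending in small steps, watching it.

apply_moves(fingers=[0, 0], travel=[[0, 0, 0.04], [0, 0, 0]], rotation=[[0, 0, 0], [0, 0, 0]])

```text
time: 9.15
tool_pos: [0.4386, 0.252, 0.0464]
tcp_rot: [3.12, 0.363, -0.001]
wrist_force: [0.3, 0.7, 0.7]
width: -0.001
grip_force: 0.0
```

apply_moves(fingers=[0, 0], travel=[[0, 0, 0.04], [0, 0, 0]], rotation=[[0, 0, 0], [0, 0, 0]])

```text
time: 9.35
tool_pos: [0.4386, 0.2519, 0.0444]
tcp_rot: [3.12, 0.363, -0.001]
wrist_force: [0.5, 0.3, -0.1]
width: 0.003
grip_force: 0.0
```

apply_moves(fingers=[0, 0], travel=[[0, 0, 0.04], [0, 0, 0]], rotation=[[0, 0, 0], [0, 0, 0]])

```text
time: 9.55
tool_pos: [0.4386, 0.252, 0.0424]
tcp_rot: [3.12, 0.363, -0.001]
wrist_force: [-0.6, 0.1, 0.7]
width: 0.004
grip_force: 0.0
```

```bash
python3 -c "
from h import *
c=read_camera('wrist');i=c['image'];s=read_state();print(s['tool_pos'],s['wrist_force'])
g=i.max(2)<45
for r in range(246,276,4):
    x=np.flatnonzero(np.diff(np.r_[0,g[r].astype(int),0]));print(r,[(int(a),int(b),int(b-a)) for a,b in x.reshape(-1,2) if b-a>6])
j=i[220:320,180:320];cv2.imwrite('pics/c5.png',cv2.resize(np.clip(j.astype(int)*3,0,255).astype(np.uint8),None,fx=5,fy=5)[:,:,::-1])
"
```

```text
[0.43869342 0.25197689 0.04251036] [-0.55776852  0.47364143  0.46594202]
246 []
250 [(222, 279, 57)]
254 [(221, 334, 113), (416, 462, 46)]
258 [(220, 257, 37), (268, 277, 9), (288, 336, 48), (415, 465, 50)]
262 [(220, 256, 36), (268, 277, 9), (289, 336, 47), (415, 464, 49)]
266 [(220, 256, 36), (268, 277, 9), (289, 335, 46), (414, 463, 49)]
270 [(220, 255, 35), (268, 277, 9), (290, 335, 45), (414, 463, 49)]
274 [(221, 255, 34), (268, 277, 9), (290, 335, 45), (413, 462, 49)]
```

View pics/c5.png

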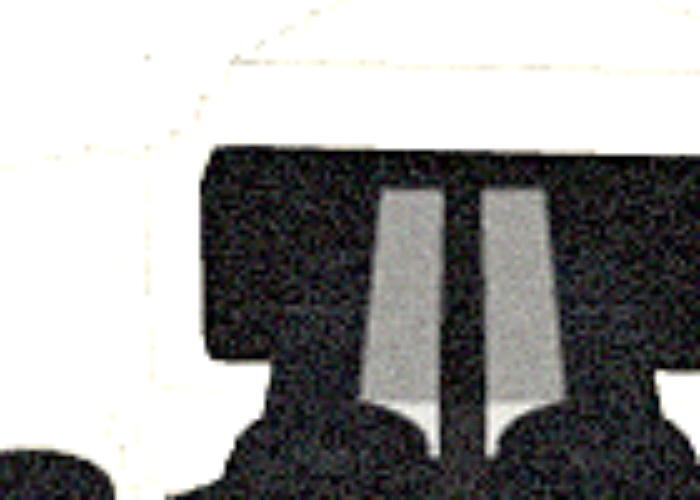

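The bar width matches an unpressed key; the real fingertips are about 16 mm above the reported TCP, so contact should be close. Continuing.

apply_moves(fingers=[0, 0], travel=[[0, 0, 0.05], [0, 0, 0]], rotation=[[0, 0, 0], [0, 0, 0]])

```text
time: 9.8
tool_pos: [0.4386, 0.2519, 0.0398]
tcp_rot: [3.12, 0.363, -0.001]
wrist_force: [0.3, -0.5, 0.1]
width: -0.0
grip_force: 0.0
```

apply_moves(fingers=[0, 0], travel=[[0, 0, 0.05], [0, 0, 0]], rotation=[[0, 0, 0], [0, 0, 0]])

```text
time: 10.0
tool_pos: [0.4386, 0.2519, 0.0373]
tcp_rot: [3.12, 0.363, -0.001]
wrist_force: [-0.2, -0.4, 0.5]
width: 0.001
grip_force: 0.0
```

apply_moves(fingers=[0, 0], travel=[[0, 0, 0.04], [0, 0, 0]], rotation=[[0, 0, 0], [0, 0, 0]])

```text
time: 10.2
tool_pos: [0.4386, 0.2519, 0.0354]
tcp_rot: [3.12, 0.363, -0.001]
wrist_force: [-0.2, -0.4, -0.5]
width: 0.0
grip_force: 0.0
```

apply_moves(fingers=[0, 0], travel=[[0, 0, 0.04], [0, 0, 0]], rotation=[[0, 0, 0], [0, 0, 0]])

```text
time: 10.4
tool_pos: [0.4389, 0.2521, 0.0337]
tcp_rot: [-3.12, -0.363, -0.0]
wrist_force: [0.2, -0.3, 1.2]
width: 0.005
grip_force: 0.7
```

```bash
cat > w.py <<'E'
from h import *
c=read_camera('wrist');i=c['image'];s=read_state();print(s['tool_pos'],s['wrist_force'],s['torque'])
g=i.max(2)<45
for r in range(250,310,4):
    x=np.flatnonzero(np.diff(np.r_[0,g[r].astype(int),0]));print(r,[(int(a),int(b),int(b-a)) for a,b in x.reshape(-1,2) if b-a>6])
E
python3 w.py
```

```text
[0.4389369  0.25213072 0.03378502] [ 0.61375955 -0.62546756  1.52178185] [ 0.00304027  0.04945239 -0.00917867]
250 []
254 []
258 [(220, 262, 42), (263, 317, 54)]
262 [(219, 256, 37), (269, 277, 8), (289, 337, 48), (424, 471, 47)]
266 [(218, 255, 37), (268, 277, 9), (290, 339, 49), (423, 474, 51)]
270 [(218, 255, 37), (268, 277, 9), (290, 339, 49), (422, 474, 52)]
274 [(218, 255, 37), (268, 277, 9), (290, 338, 48), (422, 473, 51)]
278 [(218, 255, 37), (268, 278, 10), (291, 338, 47), (421, 472, 51)]
282 [(218, 254, 36), (268, 277, 9), (291, 338, 47), (420, 472, 52)]
286 [(219, 253, 34), (267, 278, 11), (292, 337, 45), (419, 471, 52)]
290 [(219, 253, 34), (268, 278, 10), (292, 337, 45), (419, 470, 51)]
294 [(219, 253, 34), (268, 277, 9), (292, 337, 45), (418, 469, 51)]
298 [(219, 253, 34), (268, 278, 10), (292, 336, 44), (417, 468, 51)]
302 [(233, 260, 27), (268, 277, 9), (285, 335, 50), (419, 467, 48)]
306 [(229, 265, 36), (268, 277, 9), (280, 316, 36), (422, 466, 44)]
```

Contact now (about 1.5 N): the real tip is ~25 mm above the reported TCP. Pressing to the stop.

apply_moves(fingers=[0, 0, 0, 0], travel=[[0, 0, 0.04], [0, 0, 0.04], [0, 0, 0.03], [0, 0, 0]], rotation=[[0, 0, 0], [0, 0, 0], [0, 0, 0], [0, 0, 0]])

```text
time: 10.85
tool_pos: [0.4391, 0.2522, 0.0288]
tcp_rot: [-3.12, -0.363, -0.0]
wrist_force: [-2.1, -1.0, 7.4]
width: 0.002
grip_force: 3.4
```

```bash
python3 w.py | sed -n '1p;5,8p'
```

```text
[0.43907332 0.2521873  0.02883348] [-1.06638796 -1.13399237  7.29153548] [-0.20956341  0.33529885  0.00698749]
262 [(219, 257, 38), (268, 276, 8), (293, 300, 7)]
266 [(218, 256, 38), (268, 277, 9), (290, 339, 49), (428, 475, 47)]
270 [(218, 255, 37), (268, 277, 9), (290, 339, 49), (427, 479, 52)]
274 [(218, 255, 37), (268, 277, 9), (290, 338, 48), (426, 480, 54)]
```

Key is at its stop (7.3 N, bar's image size no longer grows). Releasing, moving to the lid.

apply_moves(fingers=[0, 0, 0, 0, 0, 0, 0], travel=[[0, 0, -0.3], [0, 0, -0.9], [0, 0, -0.9], [0, 0, -0.9], [0, 0, -0.9], [0, 0, -0.9], [0, 0, -0.6]], rotation=[[0, 0, 0], [0, 0, 0], [0, 0, 0], [0, 0, 0], [0, 0, 0], [0, 0, 0], [0, 0, 0]])

```text
time: 11.6
tool_pos: [0.4397, 0.2525, 0.3018]
tcp_rot: [-3.119, -0.363, -0.006]
wrist_force: [0.6, 0.1, 0.3]
width: 0.002
grip_force: 0.0
```

apply_moves(fingers=[0, 0, 0, 0, 0, 0, 0, 0, 0, 0, 0, 0], travel=[[0.01, 0.8, 0], [0.01, 0.8, 0], [0.01, 0.8, 0], [0.01, 0.8, 0], [0.01, 0.8, 0], [0.01, 0.8, 0], [0.01, 0.8, 0], [0.01, 0.8, 0], [0.01, 0.8, 0], [0.01, 0.8, 0], [0.01, 0.8, 0], [0, 0, 0]], rotation=[[0, 0, 0], [0, 0, 0], [0, 0, 0], [0, 0, 0], [0, 0, 0], [0, 0, 0], [0, 0, 0], [0, 0, 0], [0, 0, 0], [0, 0, 0], [0, 0, 0], [0, 0, 0]])

```text
time: 12.8
tool_pos: [0.5456, -0.1793, 0.2969]
tcp_rot: [3.12, 0.356, -0.002]
wrist_force: [0.3, 0.2, -0.6]
width: 0.003
grip_force: 0.0
```

apply_moves(fingers=[0, 0, 0, 0, 0, 0, 0, 0, 0, 0, 0], travel=[[0, 0, 0.7], [0, 0, 0.8], [0, 0, 0.8], [0, 0, 0.4], [0, 0, 0.2], [0, 0, 0.2], [0, 0, 0.2], [0, 0, 0.2], [0, 0, 0.2], [0, 0, 0.2], [0, 0, 0]], rotation=[[0, 0, 0], [0, 0, 0], [0, 0, 0], [0, 0, 0], [0, 0, 0], [0, 0, 0], [0, 0, 0], [0, 0, 0], [0, 0, 0], [0, 0, 0], [0, 0, 0]])

```text
time: 13.9
tool_pos: [0.5442, -0.1746, 0.1014]
tcp_rot: [-3.119, -0.363, 0.003]
wrist_force: [-0.2, 0.8, -0.6]
width: 0.004
grip_force: 0.0
```

apply_moves(fingers=[0, 0, 0], travel=[[0, 0, 0.06], [0, 0, 0.04], [0, 0, 0]], rotation=[[0, 0, 0], [0, 0, 0], [0, 0, 0]])

```text
time: 14.2
tool_pos: [0.5454, -0.175, 0.0982]
tcp_rot: [3.12, 0.363, 0.0]
wrist_force: [-0.7, 0.6, 0.4]
width: -0.001
grip_force: 0.0
```

```bash
python3 b.py l lid_edge feed_key_top lid_hinge; python3 -c "
import cv2,numpy as np
a=cv2.imread('pics/w_l.png')
from h import *
b=read_camera('side')['image'][120:240,210:350,::-1]
cv2.imwrite('pics/c6.png',np.hstack([cv2.resize(a,(420,315)),cv2.resize(b,(367,315))]))"
```

```text
lid_edge
   side 0.60 [301.9 174.8]
   top 0.51 [229.3 233.2]
   tri [0.4681 0.0749 0.258 ] [0.0044 0.0044]
feed_key_top
   side 0.59 [306.3 186.2] atz [ 0.5    -0.1197]
   top 0.44 [344.1 216.1] atz [ 0.4968 -0.1347]
   tri [ 0.5002 -0.1354  0.1088] [0.0028 0.0028]
lid_hinge
   side 0.78 [251.6 171.9] atz [ 0.6689 -0.1728]
   top 0.97 [362.8 129.4] atz [ 0.673  -0.1812]
   tri [ 0.6734 -0.1823  0.1047] [0.001 0.001]
14.8 [ 0.54527358 -0.1749099   0.0981778 ] [3.12048976e+00 3.63343599e-01 3.72224212e-05]
```

View pics/c6.png

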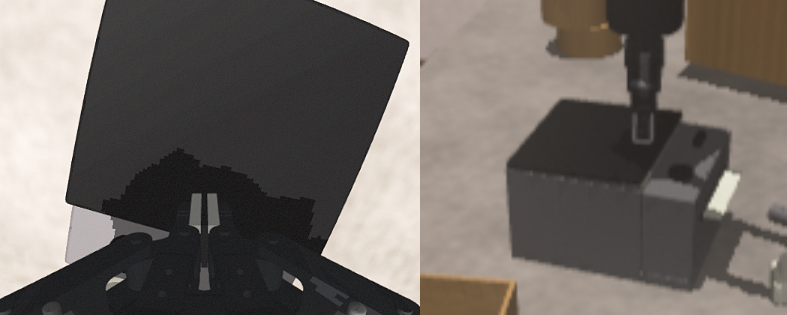

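The right panel (side view) shows the lid almost flat, with the fingertip on it close to the front edge. I press on to the stop.

apply_moves(fingers=[0, 0, 0, 0], travel=[[0, 0, 0.04], [0, 0, 0.04], [0, 0, 0.03], [0, 0, 0]], rotation=[[0, 0, 0], [0, 0, 0], [0, 0, 0], [0, 0, 0]])

```text
time: 15.25
tool_pos: [0.5452, -0.175, 0.0929]
tcp_rot: [3.12, 0.363, -0.0]
wrist_force: [-2.7, 0.3, 3.7]
width: 0.002
grip_force: 1.7
```

apply_moves(fingers=[0, 0], travel=[[0, 0, 0.03], [0, 0, 0]], rotation=[[0, 0, 0], [0, 0, 0]])

```text
time: 15.45
tool_pos: [0.5453, -0.175, 0.0928]
tcp_rot: [3.12, 0.363, -0.0]
wrist_force: [-4.2, 1.0, 11.4]
width: -0.001
grip_force: 5.3
```

apply_moves(fingers=[0, 0], travel=[[0, 0, 0.03], [0, 0, 0]], rotation=[[0, 0, 0], [0, 0, 0]])

```text
time: 15.65
tool_pos: [0.5453, -0.1751, 0.0926]
tcp_rot: [3.12, 0.363, -0.0]
wrist_force: [-8.9, 1.9, 17.4]
width: 0.002
grip_force: 8.9
```

Firm stop at 17 N with the tip at 0.118: shut. Backing off and looking at the feed key.

apply_moves(fingers=[0, 0, 0, 0, 0, 0, 0], travel=[[0, 0, -0.2], [0, 0, -0.6], [0, 0, -0.8], [0, 0, -0.9], [-0.8, -0.6, 0], [-0.8, -0.6, 0], [0, 0, 0]], rotation=[[0, 0, 0], [0, 0, 0], [0, 0, 0], [0, 0, 0], [0, 0, 0], [0, 0, 0], [0, 0, 0]])

```text
time: 16.35
tool_pos: [0.4472, -0.1321, 0.2124]
tcp_rot: [-3.117, -0.364, 0.009]
wrist_force: [0.4, -0.2, -0.4]
width: 0.001
grip_force: 0.0
```

```bash
python3 b.py f feed_key_top lid_edge lid_hinge pause_key printer
```

```text
feed_key_top
   side 0.52 [304.2 184.7] atz [ 0.507 -0.126]
   wrist 0.94 [286.1 143.1] atz [ 0.4963 -0.1339]
   tri [ 0.502  -0.1324  0.1159] [0.0061 0.0061]
lid_edge
   side 0.70 [302.  175.8]
   top 0.52 [171.8 149.4]
   wrist 0.86 [352.2 119.6]
   tri [0.5273 0.0251 0.3223] [0.0976 0.1362 0.152 ]
lid_hinge
   side 0.63 [251.5 171.7] atz [ 0.6696 -0.1739]
   top 0.81 [362.  131.1] atz [ 0.6695 -0.1794]
   tri [ 0.6711 -0.1799  0.1065] [0.0007 0.0007]Traceback (most recent call last):
  File "b.py", line 10, in <module>
    d=tip_of(n,t)
ValueError: it knows: adapter, bar_key_top, carton, feed_key_top, lid_edge, lid_hinge, marker, printer, round_key_top, scale, square_key_top, tape_roll
```

View pics/w_f.png

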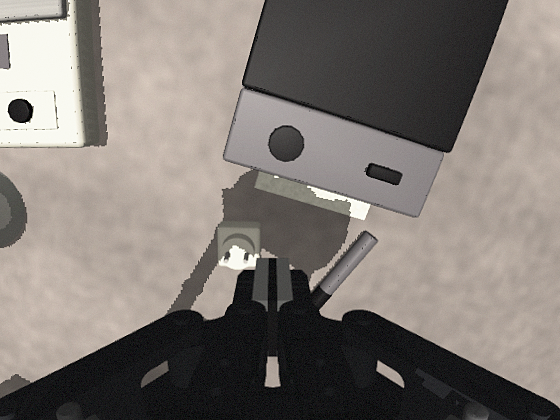

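Wrist view: lid flat, its edge straight along the deck. The feed key is at (286,143), pause key at (383,174). Moving above the feed key.

apply_moves(fingers=[0, 0, 0, 0, 0, 0], travel=[[0.45, 0.12, 0], [0.45, 0.12, 0], [0, 0, 0.7], [0, 0, 0.8], [0, 0, 0.6], [0, 0, 0]], rotation=[[0, 0, 0], [0, 0, 0], [0, 0, 0], [0, 0, 0], [0, 0, 0], [0, 0, 0]])

```text
time: 17.55
tool_pos: [0.4959, -0.1348, 0.1045]
tcp_rot: [-3.116, -0.363, 0.015]
wrist_force: [-0.5, -0.1, -0.6]
width: 0.003
grip_force: 0.0
```

```bash
python3 -c "
from h import *
s=read_state();print(s['tool_pos'],s['wrist_force'])"
```

```text
[ 0.4959235  -0.13484556  0.10449287] [-0.52598296 -0.08121841 -0.6358052 ]
```

apply_moves(fingers=[0, 0, 0, 0, 0, 0, 0], travel=[[0, 0, 0.08], [0, 0, 0.08], [0, 0, 0.06], [0, 0, 0.05], [0, 0, 0.04], [0, 0, 0.04], [0, 0, 0]], rotation=[[0, 0, 0], [0, 0, 0], [0, 0, 0], [0, 0, 0], [0, 0, 0], [0, 0, 0], [0, 0, 0]])

```text
time: 18.25
tool_pos: [0.5004, -0.1363, 0.0923]
tcp_rot: [3.12, 0.363, 0.001]
wrist_force: [0.1, 0.1, 0.7]
width: -0.001
grip_force: 0.5
```

apply_moves(fingers=[0, 0], travel=[[0, 0, 0.02], [0, 0, 0]], rotation=[[0, 0, 0], [0, 0, 0]])

```text
time: 18.45
tool_pos: [0.5004, -0.1363, 0.0914]
tcp_rot: [3.12, 0.363, 0.001]
wrist_force: [0.1, 0.1, -0.3]
width: 0.004
grip_force: 0.8
```

Slightly too far forward (~4 mm); lift, recentre, press.

apply_moves(fingers=[0, 0, 0, 0, 0, 0, 0, 0], travel=[[0, 0, -0.12], [-0.08, -0.04, 0], [0, 0, 0], [0, 0, 0.1], [0, 0, 0.05], [0, 0, 0.05], [0, 0, 0.04], [0, 0, 0]], rotation=[[0, 0, 0], [0, 0, 0], [0, 0, 0], [0, 0, 0], [0, 0, 0], [0, 0, 0], [0, 0, 0], [0, 0, 0]])

```text
time: 19.25
tool_pos: [0.496, -0.1353, 0.0867]
tcp_rot: [-3.12, -0.363, 0.0]
wrist_force: [-3.6, 2.2, 11.5]
width: -0.004
grip_force: 5.9
```

apply_moves(fingers=[0, 0], travel=[[0, 0, 0.02], [0, 0, 0]], rotation=[[0, 0, 0], [0, 0, 0]])

```text
time: 19.45
tool_pos: [0.496, -0.1353, 0.0865]
tcp_rot: [3.12, 0.363, -0.0]
wrist_force: [-6.9, 2.7, 17.3]
width: 0.002
grip_force: 8.4
```

Feed key at its stop (17 N, no more travel). Releasing and clearing.

apply_moves(fingers=[0, 0, 0, 0, 0, 0, 0], travel=[[0, 0, -0.2], [0, 0, -0.6], [0, 0, -0.8], [0, 0, -0.9], [0, 0, -0.9], [-0.7, 0, 0], [0, 0, 0]], rotation=[[0, 0, 0], [0, 0, 0], [0, 0, 0], [0, 0, 0], [0, 0, 0], [0, 0, 0], [0, 0, 0]])

```text
time: 20.15
tool_pos: [0.4602, -0.1439, 0.2557]
tcp_rot: [3.119, 0.362, 0.001]
wrist_force: [-0.4, -0.1, -0.3]
width: -0.001
grip_force: 0.0
```

```bash
python3 b.py z feed_key_top lid_edge lid_hinge bar_key_top carton tape_roll adapter marker
```

```text
feed_key_top
   side 0.52 [307.3 184.3] atz [ 0.4995 -0.1301]
   top 0.57 [345.9 211.8] atz [ 0.5052 -0.1386]
   tri [ 0.5035 -0.1396  0.1124] [0.0022 0.0022]
lid_edge
   side 0.96 [304.7 178.6]
   wrist 0.66 [326.1 122.5]
   tri [ 0.52   -0.175   0.1079] [0.0041 0.0041]
lid_hinge
   side 0.56 [252.6 173.5] atz [ 0.6632 -0.1645]
   top 0.70 [361.  130.6] atz [ 0.6706 -0.1774]
   tri [ 0.6707 -0.1792  0.1018] [0.0021 0.0021]
bar_key_top
   side 0.48 [296.4 315.4] atz [0.4378 0.2566]
   top 0.59 [158.8 253.4] atz [0.4331 0.2516]
   tri [0.4358 0.2531 0.0563] [0.0027 0.0027]
carton
   side 0.86 [196.4 280.1]
   top 0.65 [175.2 149.1]
   wrist 0.54 [327.3 261.4]
   tri [0.5787 0.0919 0.2313] [0.2174 0.0829 0.275 ]
tape_roll
   side 0.96 [352.1 317. ]
   top 0.64 [202.3 294.4]
   wrist 0.69 [  3.5 205.7]
   tri [ 0.3371  0.1754 -0.0031] [0.0017 0.0035 0.003 ]
adapter
   side 0.69 [355.  228.7]
   top 0.75 [334.9 275. ]
   wrist 0.69 [234.4 230.2]
   tri [ 0.3704 -0.1207  0.0034] [0.008  0.0057 0.0053]
marker
   side 0.62 [353.7 227.3]
   top 0.76 [380.8 283. ]
   wrist 0.63 [325.6 261.3]
   tri [ 0.3517 -0.2404 -0.0633] [0.0215 0.0034 0.0202]
21.5 [ 0.46175547 -0.14325509  0.2542058 ] [3.12050071e+00 3.63302227e-01 8.99663299e-05]
```

View pics/w_z.png

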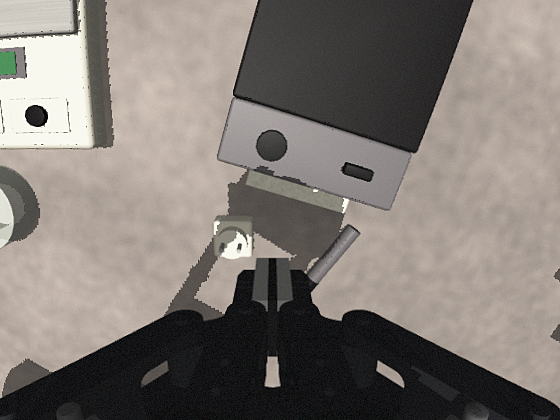

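The lid is shut, its edge at row ~95–150. The feed key (271,145) is released, nothing has shifted, and the hand is clear, so I hand in.

```bash
python3 -c "
from workcell import *
print(finish_job())"
```

```text
the job is handed in; nothing more can be done
None
```

I zeroed the scale with the bar key, pushed the printer lid shut, then pressed the feed key to its stop. Both keys are let go, the hand is clear, and the job was handed in at about 21.5 s; no verdict was shown.

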